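# Click the lid of the print box shut all round

### The job

Press down the four raised amber rim sections of the lid on the box of prints, one side after another, until each has clicked shut. Press only on the rim, not on the thin clear window in the middle; do not lift the box or shove it along the counter. Leave the mug, the tape roll and the stamp where they are.

Things in the scene. Friction and masses are not known exactly. Their poses are not given: they have to be found in the camera images.
- print_box: loose clear tub of prints, white snap lid laid on: 210 (its x) by 160 (its y) by 75 mm high, 0.6 to 0.9 kg; origin at the centre of its underside, z up. Fixed white 32 mm corner squares and window frame, top at 75 mm. Between the corners each side has one amber rim section, 32 mm deep, hinged at its inner edge (73 mm from the centre on short sides, 48 on long), 75 mm high. All start sprung up.
- lid_window: thin clear window in the middle of the lid, 134 by 84 mm, its top 4 mm below the lid's frame; origin at its centre, 70 mm above the counter, axes as the box. Fragile: not to be pressed.
- rim_near (a joint): angle of the amber rim section on the box's -x short side (nearer the robot): 0 sprung up (slopes up outwards at 26 degrees, outer edge 14 mm above the corner squares), 0.45 rad shut (level with them, 75 mm high). Pressed near its outer edge it resists with up to 13 N, snaps down by itself past 0.3 rad and stays; let go earlier it springs up.
- rim_near_press (a point): point on the upper face of the section on the box's -x short side (nearer the robot): half-way along its 92 mm length, 21 mm out from its hinge, 11 mm in from its outer edge; a good place to press. 84 mm high when up, 75 mm when shut. x points outwards along the section, z out of its face, y along its length.
- rim_far (a joint): angle of the amber rim section on the box's +x short side: 0 sprung up (slopes up outwards at 26 degrees, outer edge 14 mm above the corner squares), 0.45 rad shut (level with them, 75 mm high). Pressed near its outer edge it resists with up to 13 N, snaps down by itself past 0.3 rad and stays; let go earlier it springs up.
- rim_far_press (a point): point on the upper face of the section on the box's +x short side: half-way along its 92 mm length, 21 mm out from its hinge, 11 mm in from its outer edge; a good place to press. 84 mm high when up, 75 mm when shut. x points outwards along the section, z out of its face, y along its length.
- rim_left (a joint): angle of the amber rim section on the box's +y long side: 0 sprung up (slopes up outwards at 26 degrees, outer edge 14 mm above the corner squares), 0.45 rad shut (level with them, 75 mm high). Pressed near its outer edge it resists with up to 13 N, snaps down by itself past 0.3 rad and stays; let go earlier it springs up.
- rim_left_press (a point): point on the upper face of the section on the box's +y long side: half-way along its 142 mm length, 21 mm out from its hinge, 11 mm in from its outer edge; a good place to press. 84 mm high when up, 75 mm when shut. x points outwards along the section, z out of its face, y along its length.
- rim_right (a joint): angle of the amber rim section on the box's -y long side: 0 sprung up (slopes up outwards at 26 degrees, outer edge 14 mm above the corner squares), 0.45 rad shut (level with them, 75 mm high). Pressed near its outer edge it resists with up to 13 N, snaps down by itself past 0.3 rad and stays; let go earlier it springs up.
- rim_right_press (a point): point on the upper face of the section on the box's -y long side: half-way along its 142 mm length, 21 mm out from its hinge, 11 mm in from its outer edge; a good place to press. 84 mm high when up, 75 mm when shut. x points outwards along the section, z out of its face, y along its length.
- mug: white mug, 80 mm across, 92 mm high, handle on its +y side; origin at the centre of its underside. Bystander.
- tape_roll: brown roll of packing tape lying flat, 90 mm across, 48 mm high, 60 mm hole; origin at the centre of its underside. Bystander.
- stamp: hand stamp, grey foot 44 by 62 mm, blue grip on top, 78 mm high; origin at the centre of its underside. Bystander.

How it is judged:
By the outcome, as a careful person would: the job done as asked, in the order asked, and still so for the second after the job is handed in, with the robot touching nothing.
It also fails if it takes over 46 s, if anything falls off the work surface, if the arm or the gripper's body presses on something with over 40 N, if the wrist force passes 120 N, or if a joint passes its speed limit or range.

### The arm

A 6-joint arm with a two-finger parallel gripper is mounted at the origin on the work surface. World frame = base frame: x ahead of the robot, y to its left, z up, the work surface at z = 0. Lengths are in m, angles in rad, forces in N, time in s.
With the tool pointing down it reaches from about 0.375 to 0.9 m from the base axis. Payload 3.1 kg.
Tool frame: the origin (TCP) lies on the mounting face of the last link; the fingertips stand 182 mm ahead of it and the grasp point (between the pads) lies 164 mm ahead of it; z points along the fingers, y is the direction in which the jaws open and shut (so a half turn about z gives the same grasp; the last joint's range is limited). The gripper opens to 87 mm and grips with 3 to 60 N. Pads are 19 mm wide; open, the fingers measure 117 mm over their backs; the gripper's body (75 mm by 190 mm) begins 51 mm behind the grasp point.
Start: joints at [1.058, 0.527, 1.433, -0, 1.181, -0.178], TCP at [0.205, 0.59, 0.405] pointing down, gripper open.
Joint ranges: [-3.08, 3.08], [-0.75, 2.2], [0.22, 2.44], [-1.43, 4.57], [0, 2.65], [-2.85, 2.85]. Speed limits (rad/s): [2.79, 2.79, 3.14, 3.14, 3.14, 3.14].

### API

Orientations are given as a unit quaternion [x, y, z, w].
In Python, from rig import robot, camera, camera_model gives the robot as it stands.
- The arm moves only by the tool drive_tool, never from a script. Its argument "plan" is a list that holds one entry, the list of rows, each a list of 6 numbers: the shift along the world's x, y, z in units of 2.5 cm (1.0 is 2.5 cm), then the turn, a rotation vector about the world's x, y, z in units of 6 degrees (1.0 is 6 degrees). A call has 1 to 8 rows; each row shifts and turns the commanded pose from where the row before left it; what a row does not reach is not made up. A row lasts 1/8 s, in which the tool goes at most 62.5 mm and 10.7 degrees, less where a joint would pass 70% of its speed; a pose out of reach is approached as far as the arm can. A call with a number of a shift or a turn outside -1 to 1 is refused whole. A call with a gripper value outside its range is refused whole. "grip" is the closure, from 0 (fully open) to 1 (shut), set as the call begins (left out, the last holds). The fingers move at their own pace and stop on an object; "force" is the grip in N (left out, the last holds). Time passes only in rows, so rows that do not move let the fingers close. It gives the time, the measured TCP pose, the force and the opening at its end, in the units of the state.
- robot.get_obs(): the state, without advancing time (a new reading comes with each control period).
- camera(name): name is "scene" or "top" or "wrist"; returns the picture (400x640x3 uint8, red, green, blue); there is no depth.
- camera_model(name): a dict with "K" (3x3 intrinsics, pixels), "k1" (the pictures are not rectified: a ray, as slopes to the right and down, at radius r is drawn at 1 + k1 r^2 times it, then the intrinsics apply), "world_to_cam" (4x4, takes a point from world to camera coordinates); the wrist camera has in their place "tool_from_camera" (4x4, takes a point from camera to tool coordinates, whose origin is the TCP and whose axes are the flange's). Camera axes: x right, y up, looking along -z (the intrinsics and any distortion apply to the point x, -y, -z); pixel columns grow to the right and rows downward; lengths in m; the calibration is good to about 2 mm. A picture is of the moment at which its call begins: read the wrist's pose just before it. camera_model takes no time and is no camera call.
- robot.hand_in(): hands the job in, once; it reports no verdict.
The state is a dict: "time": time; "q": joint angles; "joint_velocities": joint speeds; "joint_torque": joint torques, N m; "position": TCP position; "tool_rot": TCP orientation; "ft_force": force on the tool from outside, world axes, zero at the start; "moment": the same for the moment, N m; "grip_width": finger opening in m.
Only numpy, scipy, OpenCV 4.12 (cv2) and the standard library are available. Lean on these libraries where they do the work, as an engineer would, in place of code of your own. Each camera call takes 0.05 s, during which the arm holds its last target.

## Working session

There is one attempt and no reset: what is moved stays moved. The work goes in short steps, Python scripts to look and compute and a tool call to move; the robot and the scene stay as the last step left them, time stands still between calls to the robot, and variables do not carry over. Pictures are saved under pics/ and viewed, and the job is handed in when it is done.

Besides the shell and the picture viewer there is one more tool, called as name(argument=value, ...), one argument or row to a line, values as JSON. drive_tool: Moves the arm, as the interface text tells. Shifts and turns lie within -1 to 1; 1 stands for 2.5 cm of shift or 6 degrees of turn. Its arguments: {"type":"object","properties":{"plan":{"type":"array","items":{"type":"array","items":{"type":"array","items":{"type":"number","minimum":-1,"maximum":1}}}},"grip":{"type":"number"},"force":{"type":"number"}},"required":["plan"]}

```bash
ls; mkdir -p pics
python3 - <<'E'
from rig import robot,camera,camera_model
import cv2
o=robot.get_obs();print({k:o[k] for k in('time','position','tool_rot','ft_force','grip_width')})
for n in('scene','top'):
    cv2.imwrite(f'pics/{n}0.png',cv2.cvtColor(camera(n),cv2.COLOR_RGB2BGR));print(camera_model(n))
E
```

```text
pics
{'time': 0.0, 'position': array([0.20516017, 0.59001688, 0.40376732]), 'tool_rot': array([ 1.66620895e-01,  9.86020452e-01, -1.00365072e-03, -3.70799799e-04]), 'ft_force': array([-0.46211595, -0.08519879, -0.2601374 ]), 'grip_width': 0.08698114339339029}
{'K': array([[443.56357488,   0.        , 312.43974629],
       [  0.        , 443.56357488, 201.14926734],
       [  0.        ,   0.        ,   1.        ]]), 'k1': -0.04949344559245924, 'world_to_cam': array([[-0.38377806,  0.92328589,  0.01604897,  0.16754528],
       [-0.50350887, -0.22379694,  0.8345021 ,  0.17586179],
       [ 0.77407572,  0.3121828 ,  0.55077099, -1.27607886],
       [ 0.        ,  0.        ,  0.        ,  1.        ]])}
{'K': array([[398.38994537,   0.        , 320.7269478 ],
       [  0.        , 398.38994537, 196.40277509],
       [  0.        ,   0.        ,   1.        ]]), 'k1': 0.026402393733224547, 'world_to_cam': array([[ 0.02137513, -0.99958885, -0.01911124,  0.02614951],
       [ 0.98587717,  0.01789839,  0.16651081, -0.53915702],
       [-0.16610029, -0.02240053,  0.98585441, -0.86915633],
       [ 0.        ,  0.        ,  0.        ,  1.        ]])}
```

View pics/scene0.png

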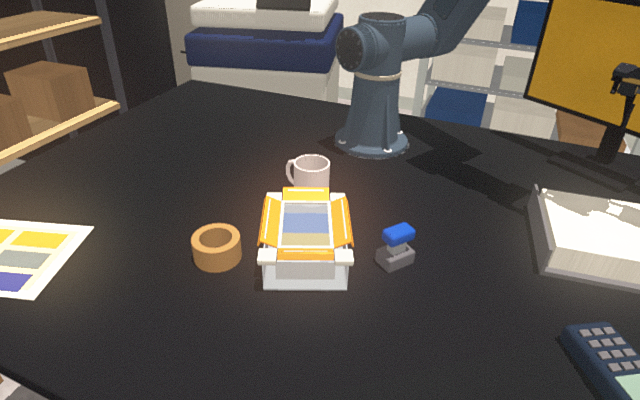

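View pics/top0.png

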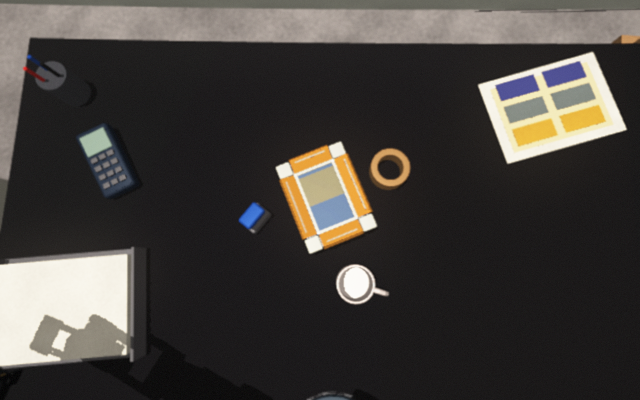

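The top view shows the box centred near (326,197), with white corner squares at about (337,149), (282,170), (314,243) and (368,222). The mug is near (356,284), the tape near (390,168) and the stamp near (255,217). I'll measure the corners next.

```bash
cat > h.py <<'E'
import numpy as np,cv2
from rig import robot,camera,camera_model
def ray(n,u,v):
    m=camera_model(n);K=m['K'];d=np.array([(u-K[0,2])/K[0,0],(v-K[1,2])/K[1,1]]);s=d.copy()
    for _ in range(20): s=d/(1+m['k1']*(s@s))
    T=m['world_to_cam'];R=T[:3,:3];c=-R.T@T[:3,3]
    return c,R.T@np.array([s[0],-s[1],-1])
def onz(n,u,v,z):
    c,d=ray(n,u,v);return c+d*(z-c[2])/d[2]
def proj(n,p):
    m=camera_model(n);T=m['world_to_cam'];q=T[:3,:3]@np.array(p)+T[:3,3]
    s=np.array([q[0],-q[1]])/-q[2];s=s*(1+m['k1']*(s@s));K=m['K'];return s[0]*K[0,0]+K[0,2],s[1]*K[1,1]+K[1,2]
E
cat > m.py <<'E'
from h import *
import sys
im=cv2.imread('pics/top0.png');hsv=cv2.cvtColor(im,cv2.COLOR_BGR2HSV)
w=((hsv[...,1]<60)&(hsv[...,2]>170)).astype(np.uint8);w[:, :265]=0;w[:,385:]=0;w[:130]=0;w[258:]=0
n,l,s,c=cv2.connectedComponentsWithStats(cv2.erode(w,np.ones((5,5))))
P=[]
for i in range(1,n):
    print(s[i],c[i],onz('top',*c[i],.075).round(4))
crop=cv2.resize(im[130:260,265:385],None,fx=4.5,fy=4.5,interpolation=cv2.INTER_CUBIC);cv2.imwrite('pics/crop_top.png',crop)
im=cv2.imread('pics/scene0.png')
cv2.imwrite('pics/crop_sc.png',cv2.resize(im[175:300,240:370],None,fx=4.5,fy=4.5,interpolation=cv2.INTER_CUBIC))
E
python3 m.py
```

```text
[332 145  10  10  69] [336.36231884 149.53623188] [0.6417 0.0031 0.075 ]
[279 165  11  11  75] [284.06666667 170.09333333] [0.5921 0.1199 0.075 ]
[361 216  12  12  88] [367.04545455 221.73863636] [ 0.4791 -0.0666  0.075 ]
[308 238  12  12  98] [313.43877551 243.52040816] [0.4293 0.0498 0.075 ]
```

```bash
ls pics
```

```text
crop_sc.png
crop_top.png
scene0.png
top0.png
```

View pics/crop_top.png

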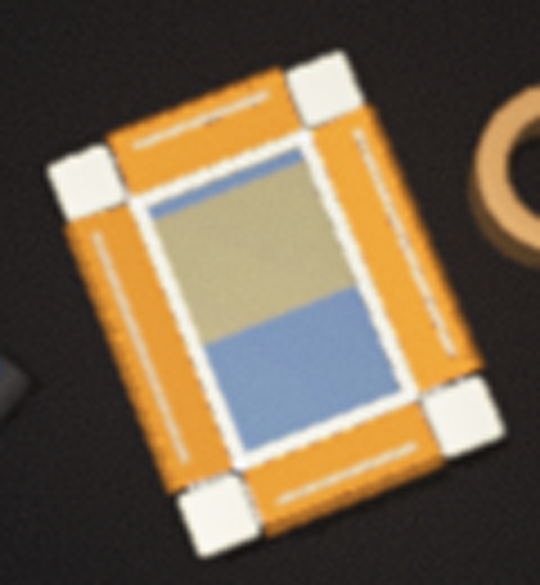

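View pics/crop_sc.png

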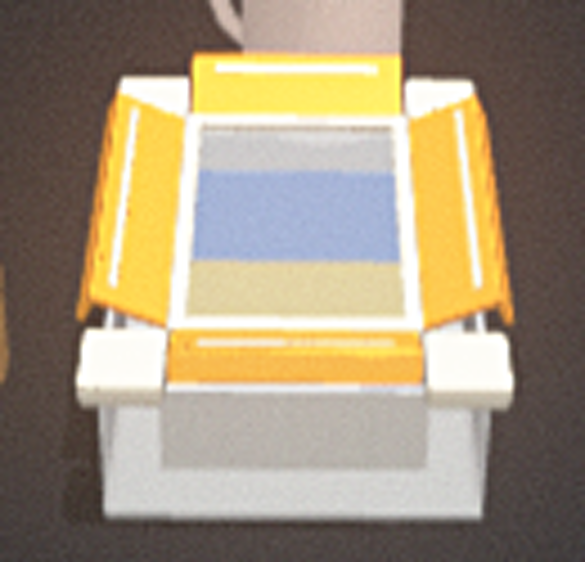

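Run:
```python
from h import *
c=np.array([.53555,.02655]);a=np.radians(23.2);u=np.array([np.cos(a),np.sin(a)]);v=np.array([-u[1],u[0]])
for n,p in dict(near=c-.094*u,far=c+.094*u,left=c+.069*v,right=c-.069*v).items(): print(n,p.round(4),np.hypot(*p).round(3))
for sx in(1,-1):
  for sy in(1,-1):
    p=c+sx*.089*u+sy*.064*v; print(sx,sy,np.round(proj('scene',[*p,.075]),1),(np.array(proj('scene',[*p,.075]))-[240,175])*4.5)
for n,x,y,z in(('mug',356,284,.092),('tape',390,168,.048),('stamp',252,214,.078)):print(n,onz('top',x,y,z).round(3))
```

```text
near [ 0.4492 -0.0105] 0.449
far [0.6219 0.0636] 0.625
left [0.5084 0.09  ] 0.516
right [ 0.5627 -0.0369] 0.564
1 1 [344.  253.1] [468.21063785 351.55922168]
1 -1 [267.2 252.7] [122.19892755 349.68572588]
-1 1 [337.8 195.4] [440.0981418   91.99108393]
-1 -1 [273.7 195. ] [151.85788401  89.80985911]
mug [ 0.346 -0.042  0.092]
tape [ 0.607 -0.122  0.048]
stamp [0.491 0.187 0.078]
```

drive_tool(
  plan=[
    [[0.4, -1, 0, 0, 0, 1], [0.4, -1, 0, 0, 0, 1], [0.4, -1, 0, 0, 0, 1], [0.4, -1, 0, 0, 0, 1], [0.4, -1, 0, 0, 0, 1], [0.4, -1, 0, 0, 0, 1], [0.4, -1, 0, 0, 0, 1], [0.4, -1, 0, 0, 0, 0]],
  ],
  grip=1,
  force=20,
)

```text
time: 1.1
position: [0.2854, 0.3894, 0.4045]
tool_rot: [-0.198, 0.98, -0.0, -0.0]
ft_force: [0.1, -0.0, -0.1]
grip_width: 0.0149
```

drive_tool(
  plan=[
    [[0.41, -1, 0, 0, 0, 0], [0.41, -1, 0, 0, 0, 0], [0.41, -1, 0, 0, 0, 0], [0.41, -1, 0, 0, 0, 0], [0.41, -1, 0, 0, 0, 0], [0.41, -1, 0, 0, 0, 0], [0.41, -1, 0, 0, 0, 0], [0.41, -1, 0, 0, 0, 0]],
  ],
)

```text
time: 2.1
position: [0.3674, 0.1894, 0.4046]
tool_rot: [-0.198, 0.98, -0.0, -0.0]
ft_force: [0.2, 1.0, -0.5]
grip_width: 0.0004
```

drive_tool(
  plan=[
    [[0.41, -1, 0, 0, 0, 0], [0.41, -1, 0, 0, 0, 0], [0.41, -1, 0, 0, 0, 0], [0.41, -1, 0, 0, 0, 0], [0.41, -1, -0.5, 0, 0, 0], [0.41, -1, -1, 0, 0, 0], [0.41, -1, -1, 0, 0, 0], [0.41, -1, -1, 0, 0, 0]],
  ],
)

```text
time: 3.1
position: [0.4496, -0.0106, 0.3164]
tool_rot: [-0.198, 0.98, 0.0, 0.0]
ft_force: [0.1, -0.2, 0.4]
grip_width: 0.0004
```

drive_tool(
  plan=[
    [[0, 0, 0, 0, 0, 0], [0, 0, 0, 0, 0, 0]],
  ],
)

```text
time: 3.35
position: [0.449, -0.0093, 0.3174]
tool_rot: [-0.198, 0.98, 0.0, -0.0]
ft_force: [1.1, 0.4, 1.0]
grip_width: 0.0004
```

Run:
```python
from h import *
from scipy.spatial.transform import Rotation as R
o=robot.get_obs();p=o['position'];print(p,o['ft_force'],R.from_quat(o['tool_rot']).as_matrix().round(4))
print(camera_model('wrist'))
cv2.imwrite('pics/w1.png',cv2.cvtColor(camera('wrist'),cv2.COLOR_RGB2BGR))
```

```text
[ 0.44895488 -0.0093198   0.31741143] [1.14604361 0.3928958  1.01101401] [[-9.219e-01 -3.875e-01 -9.000e-04]
 [-3.875e-01  9.219e-01  5.000e-04]
 [ 7.000e-04  9.000e-04 -1.000e+00]]
{'K': array([[358.94088202,   0.        , 317.00938795],
       [  0.        , 358.94088202, 199.71535579],
       [  0.        ,   0.        ,   1.        ]]), 'k1': 0.004337783980955026, 'tool_from_camera': array([[-1.00755817e-03,  9.63749222e-01,  2.66807835e-01,
         7.23013245e-02],
       [ 9.99999490e-01,  9.53777177e-04,  3.31158353e-04,
         4.40112556e-04],
       [ 6.46783815e-05,  2.66808033e-01, -9.63749692e-01,
         1.94844287e-02],
       [ 0.00000000e+00,  0.00000000e+00,  0.00000000e+00,
         1.00000000e+00]])}
```

View pics/w1.png

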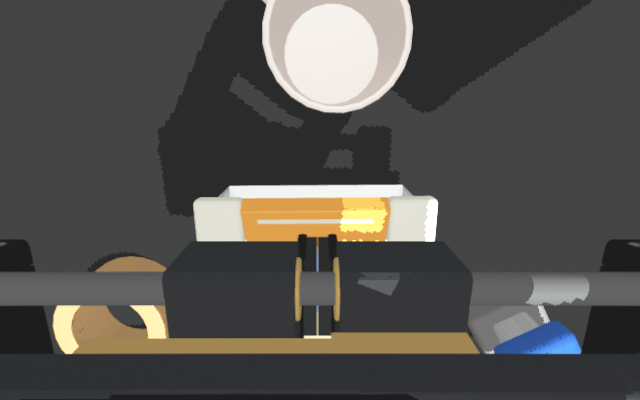

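The closed fingers (column 318) are centred along the near rim section (columns 242–389), and the yaw is parallel to it. I'm descending now.

drive_tool(
  plan=[
    [[0, 0, -0.8, 0, 0, 0], [0, 0, -0.8, 0, 0, 0], [0, 0, -0.15, 0, 0, 0], [0, 0, -0.15, 0, 0, 0], [0, 0, -0.15, 0, 0, 0], [0, 0, 0, 0, 0, 0]],
  ],
)

```text
time: 4.15
position: [0.4483, -0.0096, 0.2672]
tool_rot: [-0.199, 0.98, -0.0, -0.001]
ft_force: [-4.9, -2.2, 10.3]
grip_width: 0.0003
```

drive_tool(
  plan=[
    [[0, 0, -0.12, 0, 0, 0], [0, 0, -0.12, 0, 0, 0], [0, 0, 0, 0, 0, 0]],
  ],
)

```text
time: 4.53
position: [0.4496, -0.0097, 0.2604]
tool_rot: [-0.198, 0.98, -0.0, 0.001]
ft_force: [-0.3, -0.1, -0.6]
grip_width: 0.0003
```

drive_tool(
  plan=[
    [[0, 0, 1, 0, 0, 0], [0.97, 0.42, 1, 0, 0, 0], [0.97, 0.42, 0, 0, 0, 0], [1, 0.42, 0, 0, 0, 0], [1, 0.42, 0, 0, 0, 0], [1, 0.42, 0, 0, 0, 0], [0.97, 0.42, 0, 0, 0, 0], [0.97, 0.42, 0, 0, 0, 0]],
  ],
)

```text
time: 5.52
position: [0.6222, 0.0644, 0.3101]
tool_rot: [-0.198, 0.98, -0.0, 0.0]
ft_force: [0.9, -0.1, -0.8]
grip_width: 0.0008
```

Run:
```python
from h import *
o=robot.get_obs();print(o['position'],o['ft_force'])
cv2.imwrite('pics/w2.png',cv2.cvtColor(camera('wrist'),cv2.COLOR_RGB2BGR))
o=robot.get_obs();print(o['position'],o['ft_force'])
cv2.imwrite('pics/s2.png',cv2.cvtColor(camera('scene'),cv2.COLOR_RGB2BGR))
```

```text
[0.62223192 0.06441025 0.31012049] [ 0.88413792 -0.08214492 -0.77191172]
[0.62521555 0.06528994 0.31056073] [2.34110719 0.3244013  0.10733906]
```

View pics/w2.png

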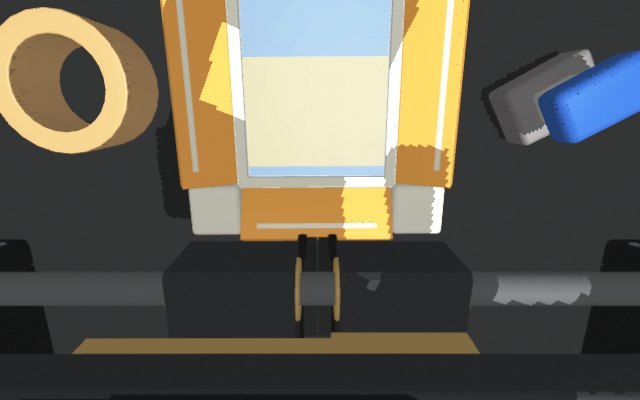

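View pics/s2.png

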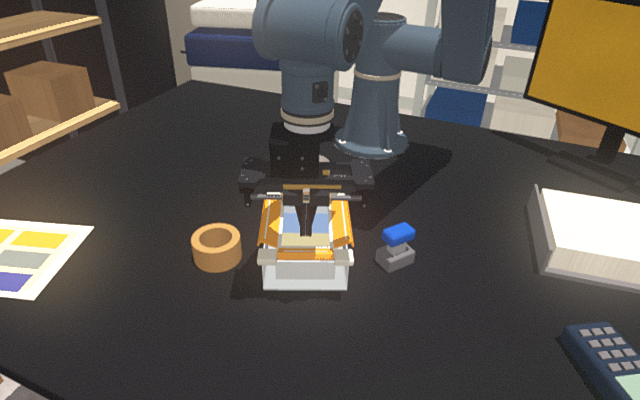

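The fingers (column 318) are centred on the far section (columns 240–392). The box, mug, tape and stamp look unmoved. Pressing the far side next.

drive_tool(
  plan=[
    [[0, 0, -0.7, 0, 0, 0], [0, 0, -0.7, 0, 0, 0], [0, 0, -0.15, 0, 0, 0], [0, 0, -0.15, 0, 0, 0], [0, 0, -0.12, 0, 0, 0], [0, 0, -0.1, 0, 0, 0], [0, 0, 0, 0, 0, 0]],
  ],
)

```text
time: 6.5
position: [0.6211, 0.0638, 0.2622]
tool_rot: [-0.198, 0.98, 0.0, 0.0]
ft_force: [-0.3, 2.0, 2.3]
grip_width: 0.0006
```

drive_tool(
  plan=[
    [[0, 0, -0.1, 0, 0, 0], [0, 0, -0.06, 0, 0, 0], [0, 0, 0, 0, 0, 0]],
  ],
)

```text
time: 6.88
position: [0.6213, 0.0636, 0.2577]
tool_rot: [-0.198, 0.98, 0.0, -0.0]
ft_force: [-0.5, -0.2, 1.4]
grip_width: 0.0007
```

drive_tool(
  plan=[
    [[0, 0, 1, 0, 0, -1], [0, 0, 1, 0, 0, -1], [-0.6, 0.1, 0, 0, 0, -1], [-0.6, 0.1, 0, 0, 0, -1], [-0.6, 0.1, 0, 0, 0, -1], [-0.6, 0.1, 0, 0, 0, -1], [-0.6, 0.1, 0, 0, 0, -1], [-0.6, 0.1, 0, 0, 0, -1]],
  ],
)

```text
time: 7.88
position: [0.5308, 0.0788, 0.3079]
tool_rot: [0.22, 0.976, -0.0, -0.0]
ft_force: [-0.9, -0.4, -0.4]
grip_width: 0.0004
```

drive_tool(
  plan=[
    [[-0.5, 0.1, 0, 0, 0, -1], [-0.4, 0.1, 0, 0, 0, -1], [0, 0.1, 0, 0, 0, -1], [0, 0.1, 0, 0, 0, -1], [0, 0.1, 0, 0, 0, -1], [0, 0, 0, 0, 0, -1], [0, 0, 0, 0, 0, -1], [0, 0, 0, 0, 0, 0]],
  ],
)

```text
time: 8.88
position: [0.5089, 0.0912, 0.3079]
tool_rot: [0.553, 0.833, -0.0, 0.0]
ft_force: [0.0, -0.0, -0.2]
grip_width: 0.0002
```

Run:
```python
from h import *
o=robot.get_obs();print(o['position'],o['ft_force'])
cv2.imwrite('pics/w3.png',cv2.cvtColor(camera('wrist'),cv2.COLOR_RGB2BGR))
```

```text
[0.50885337 0.09122961 0.30792563] [ 0.0051259  -0.00831347 -0.20220613]
```

View pics/w3.png

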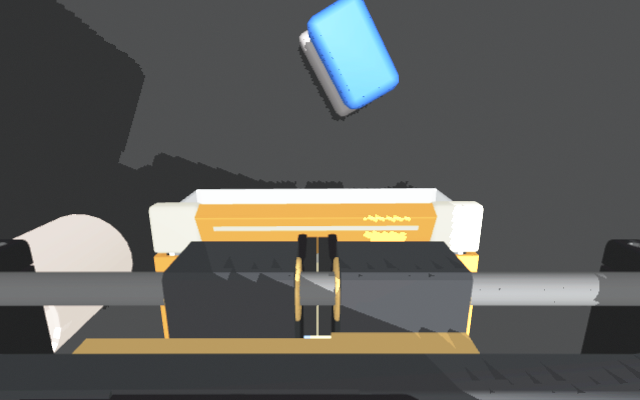

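The left section spans columns 197–435 and the fingers are at 318, so they're centred, and the near corner shows the near rim level. Pressing the left side.

drive_tool(
  plan=[
    [[0, 0, -0.7, 0, 0, 0], [0, 0, -0.65, 0, 0, 0], [0, 0, -0.15, 0, 0, 0], [0, 0, -0.15, 0, 0, 0], [0, 0, -0.12, 0, 0, 0], [0, 0, -0.1, 0, 0, 0], [0, 0, -0.1, 0, 0, 0], [0, 0, 0, 0, 0, 0]],
  ],
)

```text
time: 9.93
position: [0.509, 0.0911, 0.2587]
tool_rot: [0.553, 0.833, -0.0, 0.0]
ft_force: [-0.1, -0.8, -0.8]
grip_width: 0.0001
```

drive_tool(
  plan=[
    [[0, 0, 1, 0, 0, 0], [0, 0, 1, 0, 0, 0], [0.36, -0.85, 0, 0, 0, 0], [0.36, -0.85, 0, 0, 0, 0], [0.36, -0.85, 0, 0, 0, 0], [0.36, -0.85, 0, 0, 0, 0], [0.36, -0.85, 0, 0, 0, 0], [0.36, -0.85, 0, 0, 0, 0]],
  ],
)

```text
time: 10.92
position: [0.5634, -0.0376, 0.3087]
tool_rot: [0.553, 0.833, -0.0, -0.0]
ft_force: [-0.0, 0.1, -0.2]
grip_width: 0.0003
```

drive_tool(
  plan=[
    [[0, 0, 0, 0, 0, 0], [0, 0, 0, 0, 0, 0]],
  ],
)

```text
time: 11.18
position: [0.5624, -0.036, 0.3085]
tool_rot: [0.553, 0.833, -0.0, -0.001]
ft_force: [-0.5, -0.0, -0.5]
grip_width: 0.0004
```

Run:
```python
from h import *
o=robot.get_obs();print(o['position'],o['ft_force'])
cv2.imwrite('pics/w4.png',cv2.cvtColor(camera('wrist'),cv2.COLOR_RGB2BGR))
```

```text
[ 0.56242301 -0.03603149  0.30853545] [-0.54885188 -0.00417299 -0.46942982]
```

View pics/w4.png

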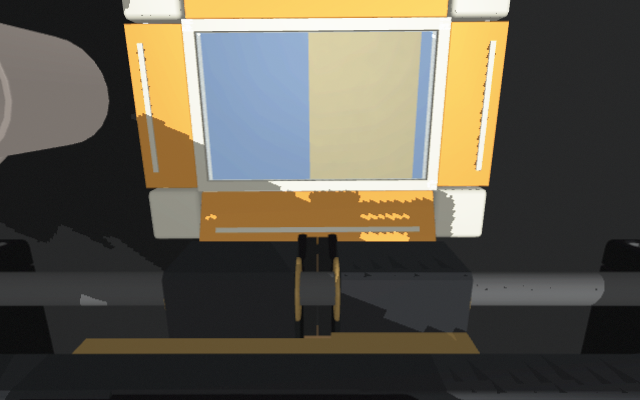

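The near and far sections (left and right in this view) and the left section lie flush with the corner squares. The right section (columns 200–436) is centred under the fingers, so I'm pressing it.

drive_tool(
  plan=[
    [[0, 0, -0.7, 0, 0, 0], [0, 0, -0.65, 0, 0, 0], [0, 0, -0.15, 0, 0, 0], [0, 0, -0.15, 0, 0, 0], [0, 0, -0.12, 0, 0, 0], [0, 0, -0.1, 0, 0, 0], [0, 0, -0.1, 0, 0, 0], [0, 0, 0, 0, 0, 0]],
  ],
)

```text
time: 12.22
position: [0.5628, -0.036, 0.2593]
tool_rot: [0.553, 0.833, 0.0, -0.0]
ft_force: [-0.0, -0.2, -0.6]
grip_width: 0.0003
```

drive_tool(
  plan=[
    [[0, 0, 1, 0, 0, 0], [0, 0, 1, 0, 0, 0], [-0.3, 0.2, 1, 0, 0, 0], [-1, 1, 1, 0, 0, 0], [-1, 1, 1, 0, 0, 0], [-1, 1, 0, 0, 0, 0], [-1, 1, 0, 0, 0, 0], [-1, 1, 0, 0, 0, 0]],
  ],
)

```text
time: 13.22
position: [0.4294, 0.0947, 0.3846]
tool_rot: [0.553, 0.833, 0.0, 0.0]
ft_force: [-0.0, 1.4, 0.2]
grip_width: 0.0005
```

drive_tool(
  plan=[
    [[-0.5, 1, 0, 0, 0, 0], [-0.5, 1, 0, 0, 0, 0], [0, 1, 0, 0, 0, 0], [0, 1, 0, 0, 0, 0], [0, 1, 0, 0, 0, 0], [0, 1, 0, 0, 0, 0], [0, 1, 0, 0, 0, 0], [0, 1, 0, 0, 0, 0]],
  ],
)

```text
time: 14.22
position: [0.4051, 0.2948, 0.3844]
tool_rot: [0.553, 0.833, -0.0, -0.0]
ft_force: [-0.0, 0.5, -0.1]
grip_width: 0.0001
```

```bash
python3 - <<'E'
from h import *
for n in('scene','top'):
    im=cv2.cvtColor(camera(n),cv2.COLOR_RGB2BGR);cv2.imwrite(f'pics/{n}9.png',im)
    if n=='scene': c=im[175:300,240:370]
    else: d=im[130:260,265:385]
r=lambda x:cv2.resize(x,(390,390),interpolation=cv2.INTER_CUBIC)
cv2.imwrite('pics/end.png',np.hstack([r(c),r(d)]))
E
sed 's/top0/top9/;s/crop_top/ct9/;s/scene0/scene9/;s/crop_sc/cs9/' m.py|python3 -
```

```text
[331 144  12  12  83] [336.60240964 149.4939759 ] [0.6418 0.0025 0.075 ]
[278 165  12  11  85] [283.88235294 170.25882353] [0.5917 0.1203 0.075 ]
[297 175   1   3   3] [297. 176.] [0.579  0.0903 0.075 ]
[298 179   1   1   1] [298. 179.] [0.5721 0.0879 0.075 ]
[305 197   3   3   5] [306.  197.6] [0.5303 0.0688 0.075 ]
[309 206   1   2   2] [309.  206.5] [0.5104 0.0616 0.075 ]
[361 216  13  13 102] [367.19607843 221.98039216] [ 0.4786 -0.0669  0.075 ]
[319 231   1   1   1] [319. 231.] [0.4567 0.0383 0.075 ]
[308 238  13  13 109] [313.46788991 243.74311927] [0.4288 0.0497 0.075 ]
```

View pics/end.png

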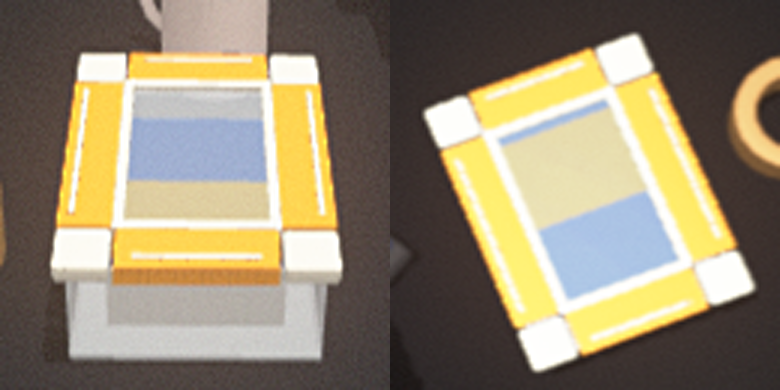

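View pics/top9.png

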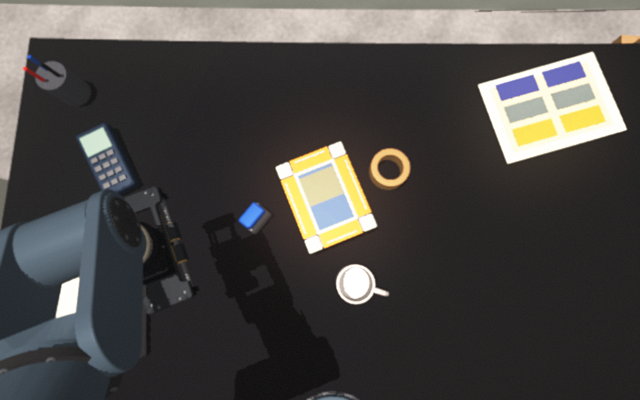

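All four sections lie flush with the corner squares in both views. The box corners are within 1 mm of where they started, the bystanders haven't moved and the arm is clear. I'm handing in.

```bash
python3 -c "
from rig import robot
print(robot.get_obs()['ft_force']);print(robot.hand_in())"
```

```text
[-0.9701664  -0.46359158 -0.65000275]
the job is handed in; nothing more can be done
None
```

All four amber rim sections are pressed shut, in the order near, far, left, right, and the job is handed in at about 14.3 s of the 46 s allowed. I pressed each one straight down with the closed fingertips near its outer edge and kept clear of the window.

- **Rim shut:** the final scene and top pictures show all four sections level with the corner squares. The highest force I read was about 10 N, on the near side, and it had dropped to about zero by the next reading. The force ended at 1.4 N or less on every side. Readings come only at the end of each move, so I saw no peak force on the other three sides.
- **Box and bystanders:** the box corners are within about 1 mm of where they started. The mug, tape roll and stamp look unmoved by eye; I did not measure them again.
- **Doubtful reading:** on the far side the first press ended at 2.3 N, which did not clearly show a click. I pressed about 4 mm further and it read 1.4 N with the fingertips at lid height.

No check failed.

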